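# Find the concealed catch of a boat battery box

## Task

Open the terminal flap of the white boat battery box: its catch is hidden under one of the four identical square caps let into the flat top, and only touch can tell which. With the fingertips, feel gently across the caps until you find the one that gives, press it fully in so that the flap springs up by itself, then let go and move clear. Do not pry, push or lift the flap, grasp nothing, and leave the flask, the jar and the screwdriver as they are.

Things in the scene. Friction and masses are not known exactly. Their poses are not given: they have to be found in the camera images.
- box: white plastic battery box fixed on the table, 240 (x) by 380 (y) by 150 mm high; origin at the centre of its underside, z up, x from the row of caps towards the flap (roughly away from the robot). In its flat top a row of four openings, 44 mm square and 80 mm apart along y, 55 mm to the -x side of centre; each holds a white cap 40 mm square, its top 2.5 mm below the panel
- cap_place_0 (a point): centre of the top face of the first cap (at y = -120 mm in the box's frame), 147.5 mm above the table; its axes are the box's. Three of the four caps are rigid blanks that do not give at all; one, any of them, looks the same but is the catch button
- cap_place_1 (a point): the same for the second cap (y = -40 mm)
- cap_place_2 (a point): the same for the third cap (y = +40 mm)
- cap_place_3 (a point): the same for the fourth cap (y = +120 mm)
- catch (a joint): how far the catch button is pressed straight down, in m: 0 at rest, 0.007 fully in. A spring pushes it back: it begins to give at about 1.5 N and is fully in at about 4 N; it frees the flap at 5 mm and comes back out when let go
- flap (a joint): angle of the terminal flap in rad: about 0 latched, 0.6 sprung fully open. Flap 75 (x) by 300 (y) by 6 mm, flush in the top beyond the caps, hinged along its edge farthest from the caps; when freed, the edge nearest the caps springs up some 42 mm
- flap_centre (a point): point of the box at the centre of the shut flap's top face, 150 mm above the table, 128 mm from the row of caps; it does not move with the flap
- flask: metal drinking flask, 68 mm across, 200 mm tall, standing beside the box's +y end; origin at the centre of its underside. Leave alone
- jar: jar with a metal lid, 60 mm across, 85 mm tall, standing beside the box's -y end; origin at the centre of its underside. Leave alone
- screwdriver: screwdriver lying on the table along the box's -x side, about 200 mm long, along its own x. Leave alone

How it is judged:
On the way, in this order (a step that is already met when the one before it is completed fails the run):
1. the catch button is pressed in by the fingers, at least 4.5 mm of its 7 mm (value of joint catch above 0.0045 m and contact force between the fingers and catch above 0.5 N), for 0.02 s.
2. the flap has sprung up (value of joint flap above 0.4 rad), for 0.1 s.
At the end, for the whole second after the job is handed in: the flap stands open by more than 0.4 rad and at rest, and the catch button has come back out to within 2 mm (value of joint flap above 0.4 rad and velocity of joint flap below 0.1 rad/s and value of joint catch below 0.002 m); the robot touches nothing.
It fails at once if the flap is pried, pushed or lifted (more than 3 N on it) (contact force between any of the fingers, the arm and flap above 3 N).
It fails at once if the panel or a cap is pressed harder than 80 N (contact force between the fingers and anything else above 80 N).
It fails at once if the flask is moved more than 15 mm or lifted (distance of flask from where it was at the start of the episode above 0.015 m).
It fails at once if the jar is moved more than 15 mm or lifted (distance of jar from where it was at the start of the episode above 0.015 m).
It fails at once if the screwdriver is moved more than 15 mm or lifted (distance of screwdriver from where it was at the start of the episode above 0.015 m).
It also fails if it takes over 48 s, if anything falls off the work surface, if the arm or the gripper's body presses on something with over 40 N, if the wrist force passes 120 N, or if a joint passes its speed limit or range.

## Robot

A 6-joint arm with a two-finger parallel gripper is mounted at the origin on the work surface. World frame = base frame: x ahead of the robot, y to its left, z up, the work surface at z = 0. Lengths are in m, angles in rad, forces in N, time in s.
With the tool pointing down it reaches from about 0.35 to 0.975 m from the base axis. Payload 4.9 kg.
Tool frame: the origin (TCP) lies midway between the tips of the shut fingers; the grasp point (between the pads) lies 19 mm behind it; z points along the fingers, y is the line along which they close (so a half turn about z gives the same grasp; the last joint's range is limited). The gripper opens to 85 mm and grips with 20 to 120 N. Pads are 22 mm wide; open, the fingers measure 114 mm over their backs; the gripper's body (76 mm by 85 mm) begins 54 mm behind the grasp point. The pads swing forward as they close: fully open they stand 13 mm farther back than shut.
Start: joints at [-1.249, 0.053, 1.613, -0, 1.476, -0.119], TCP at [0.267, -0.565, 0.231] pointing down, gripper open.
Joint ranges: [-3.01, 3.01], [-1.01, 2.22], [0.06, 2.58], [-1.02, 4.17], [0.09, 2.62], [-3.14, 3.14]. Speed limits (rad/s): [2.57, 2.57, 3.14, 3.14, 3.14, 3.14].

## Interface

Orientations are given as a rotation vector (axis times angle).
In Python, from station import ctrl, optics, job gives the robot as it stands.
- The arm moves only by the shell command python3 -m jog 'ROWS' [OPENING] [FORCE]. ROWS is JSON, a list of rows, each a list of 2 entries, a list of its own where there are three numbers: the shift along the tool's x, y, z in m, then the turn, a rotation vector about the tool's x, y, z in rad. A call has 1 to 5 rows; each row is the pose to reach, as a shift and turn from the pose commanded when the call began, along the tool's axes at that moment; what a row does not reach only later rows make up. A row lasts 1/10 s, in which the tool goes at most 50 mm and 8.59 degrees, less where a joint would pass 70% of its speed; a pose out of reach is approached as far as the arm can. A call with a gripper value outside its range is refused whole. OPENING is the opening, from 0 (shut) to 1 (fully open), set as the call begins (- or left out, the last holds). The fingers move at their own pace and stop on an object; FORCE is the grip in N (left out, the last holds). Time passes only in rows, so rows that repeat a pose let the fingers close. It gives the time, the measured TCP pose, the force, the opening and the grip force at its end, in the units of the state.
- ctrl.get_obs(): the state, without advancing time (a new reading comes with each control period).
- optics.get_image(name): name is "side" or "top"; returns a dict with "image" (480x640x3 uint8, blue, green, red), "fx", "fy", "cx", "cy" (pixels), "rvec" (rotation vector, rad) and "tvec" (3), from world to camera coordinates, as OpenCV has them. Camera axes: x right, y down, z forward; pixel columns grow to the right and rows downward; lengths in m; the calibration is good to about 2 mm. A picture is of the moment at which its call begins. There is no depth.
- job.finish_job(): hands the job in; it is judged then, once.
The state is a dict: "t": time; "q": joint angles; "dq": joint speeds; "effort": joint torques, N m; "tool_pos": TCP position; "tool_rot": TCP orientation; "contact_force": force on the tool from outside, world axes, zero at the start; "wrist_torque": the same for the moment, N m; "opening": finger opening in m; "grip_force": force on a finger pad.
Only numpy, scipy, OpenCV 4.12 (cv2) and the standard library are available. Lean on these libraries where they do the work, as an engineer would, in place of code of your own. Each camera call takes 0.05 s, during which the arm holds its last target. There are 200 camera calls.

## Working session

There is one attempt and no reset: what is moved stays moved. The work goes in short steps, Python scripts to look and compute and a shell command to move; the robot and the scene stay as the last step left them, time stands still between calls to the robot, and variables do not carry over. Pictures are saved under pics/ and viewed, at most 10 in all, crops included, and the job is handed in when it is done.

```bash
mkdir -p pics; ls; python3 - <<'E'
from station import ctrl, optics
import cv2
for n in("top","side"):
    d=optics.get_image(n); cv2.imwrite(f"pics/{n}0.png",d["image"]); print({k:v for k,v in d.items() if k!="image"})
print(ctrl.get_obs())
E
```

```text
pics
{'fx': 531.300418893158, 'fy': 531.300418893158, 'cx': 313.5932214831104, 'cy': 236.4582050715902, 'rvec': array([ 2.12261818, -2.11574907,  0.22050021]), 'tvec': array([0.02448775, 0.60144985, 1.16633019])}
{'fx': 504.255487676493, 'fy': 504.255487676493, 'cx': 323.75628576868337, 'cy': 240.582114872663, 'rvec': array([ 0.8236136 , -2.3090175 ,  1.33213913]), 'tvec': array([0.46032392, 0.25074641, 0.95425767])}
{'t': 0.1, 'q': array([-1.24898179e+00,  5.33249221e-02,  1.61417096e+00,  1.37218605e-05,
        1.47600577e+00, -1.19027587e-01]), 'dq': array([-3.64470104e-05,  6.08760064e-04, -3.22939519e-03,  8.32255620e-04,
       -1.21935303e-04, -2.21873133e-03]), 'effort': array([ 1.39289564e-04, -3.94899201e+01, -3.71364105e+01, -1.01322175e-04,
        3.90475325e-03, -7.10531495e-06]), 'tool_pos': array([ 0.26649465, -0.56470543,  0.23015631]), 'tool_rot': array([-3.06372915e+00, -6.86461893e-01,  2.82007054e-04]), 'contact_force': array([ 0.03425715, -0.10443225, -0.50468293]), 'wrist_torque': array([ 0.04211354, -0.01957947, -0.01099045]), 'grip_force': 0.0, 'opening': 0.08558294113511117}
```

View pics/top0.png

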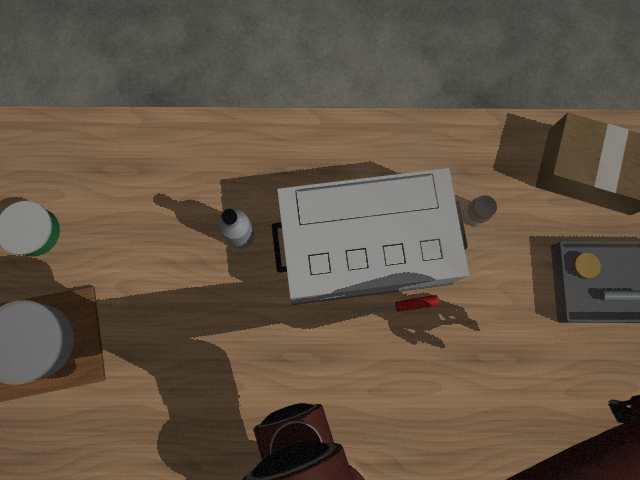

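View pics/side0.png

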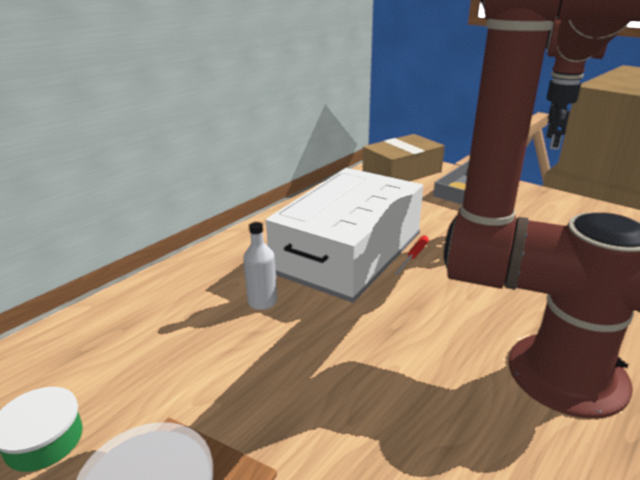

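The top view shows the box's four caps at about (319,264), (357,259), (394,254) and (431,250), and the flap at about (367,200). The flask is at (237,228), the jar at (481,210) and the screwdriver at (418,303). Image left is +y.

```bash
cat > h.py <<'E'
import cv2, numpy as np
def ray(d,uv,z):
    R=cv2.Rodrigues(d["rvec"])[0]; c=-R.T@d["tvec"]
    v=R.T@np.array([(uv[0]-d["cx"])/d["fx"],(uv[1]-d["cy"])/d["fy"],1]); return c+v*(z-c[2])/v[2]
E
python3 - <<'E'
from station import ctrl, optics
from h import *
d=optics.get_image("top"); g=cv2.cvtColor(d["image"],cv2.COLOR_BGR2GRAY)
P=[]
for u,v in[(431,250),(394,254),(357,259),(319,264)]:
    w=g[v-16:v+17,u-16:u+17]; bg=cv2.medianBlur(w,21)
    m=((bg.astype(int)-w)>25).astype(np.uint8)
    pts=cv2.findNonZero(m); n,l,s,c=cv2.connectedComponentsWithStats(m,connectivity=8)
    k=1+np.argmax(s[1:,4]); r=cv2.minAreaRect(cv2.findNonZero((l==k).astype(np.uint8)))
    uv=np.array(r[0])+[u-16,v-16]; p=ray(d,uv,.149); P.append(p); print(uv,r[1],p.round(4))
P=np.array(P); print(np.linalg.norm(np.diff(P,axis=0),axis=1))
a=P[3]-P[0]; c=P.mean(0); a/=np.linalg.norm(a); print("yaw",np.arctan2(-a[0],a[1]),"centre",c,[ (c+a*s*.04).round(4) for s in(-3,-1,1,3)])
x=np.array([a[1],-a[0],0]); print("flapc",c+.128*x, ray(d,(367,200),.15))
o=ctrl.get_obs(); R=cv2.Rodrigues(o["tool_rot"])[0]; print(R.round(3))
E
```

```text
[430.91891861 249.51351452] (21.043071746826172, 21.043071746826172) [ 0.556  -0.2231  0.149 ]
[393.8599968  254.02000046] (20.930362701416016, 21.21320343017578) [ 0.5459 -0.1438  0.149 ]
[356.54999924 258.85000038] (21.0717830657959, 21.21320343017578) [ 0.5353 -0.0642  0.149 ]
[319.11538696 263.42307758] (20.961870193481445, 21.4580078125) [0.5252 0.0152 0.149 ]
[0.07998068 0.08025224 0.08006598]
yaw 0.12854791599700205 centre [ 0.54058211 -0.1039682   0.149     ] [array([ 0.556, -0.223,  0.149]), array([ 0.5457, -0.1436,  0.149 ]), array([ 0.5355, -0.0643,  0.149 ]), array([0.5252, 0.015 , 0.149 ])]
flapc [ 0.667526   -0.08755934  0.149     ] [ 0.66429764 -0.08856046  0.15      ]
[[ 0.904  0.427 -0.001]
 [ 0.427 -0.904  0.002]
 [ 0.    -0.002 -1.   ]]
```

The cap spacing measures 80 mm and the row lies as expected, so I move over cap 0. Fingers shut, turned to the box's yaw.

```bash
cat > go.py <<'E'
# print the tool-axis shift / z turn from here to above cap i at height z
import sys; from station import ctrl; from h import *
C=[(.556,-.223),(.5457,-.1436),(.5355,-.0643),(.5252,.015)]
o=ctrl.get_obs(); R=cv2.Rodrigues(o["tool_rot"])[0]
print(o["t"],o["tool_pos"].round(4),"F",o["contact_force"].round(2),"op",round(o["opening"],4))
i,z=int(sys.argv[1]),float(sys.argv[2])
print("shift",(R.T@(np.array([*C[i],z])-o["tool_pos"])).round(4),"turn z",round(np.arctan2(R[1,0],R[0,0])-.1285,4))
E
python3 -m jog '[[[0.04,-0.018,0],[0,0,0.1]],[[0.08,-0.036,0],[0,0,0.2]],[[0.12,-0.055,0],[0,0,0.31]],[[0.16,-0.074,0],[0,0,0.31]],[[0.2,-0.092,0],[0,0,0.31]]]' 0; python3 go.py 0 0.17
```

```text
t: 0.65
tool_pos: [0.409, -0.3951, 0.231]
tool_rot: [-3.135, -0.205, 0.0]
contact_force: [0.1, -0.5, -0.2]
opening: 0.0122
grip_force: 0.0
0.65 [ 0.409  -0.3951  0.231 ] F [ 0.13 -0.51 -0.16] op 0.0122
shift [ 0.1681 -0.1515  0.061 ] turn z 0.0019
```

```bash
python3 -m jog '[[[0.034,-0.03,0],[0,0,0]],[[0.068,-0.06,0.01],[0,0,0]],[[0.1,-0.09,0.02]
,[0,0,0]],[[0.135,-0.12,0.04],[0,0,0]],[[0.165,-0.15,0.06],[0,0,0]]]' 0; python3 -m jog '[[[0,0,0],[0,0,0]],[[0,0,0],[0,0,0]]]'; python3 go.py 0 0.15
```

```text
t: 1.15
tool_pos: [0.5536, -0.2249, 0.171]
tool_rot: [3.134, 0.206, 0.002]
contact_force: [0.5, -0.6, 0.2]
opening: -0.0002
grip_force: 0.0
t: 1.35
tool_pos: [0.5521, -0.2254, 0.1702]
tool_rot: [-3.134, -0.209, 0.003]
contact_force: [0.1, 0.2, 1.2]
opening: 0.0002
grip_force: 0.0
1.35 [ 0.5521 -0.2254  0.1702] F [0.08 0.16 1.18] op 0.0002
shift [ 0.0042 -0.0019  0.0202] turn z 0.0044
```

```bash
python3 -m jog '[[[0.004,-0.002,0.008],[0,0,0.004]],[[0.004,-0.002,0.016],[0,0,0.004]],[[0.004,-0.002,0.019],[0,0,0.004]],[[0.004,-0.002,0.019],[0,0,0.004]]]'; python3 -m jog '[[[0,0,0.001],[0,0,0]],[[0,0,0.001],[0,0,0]],[[0,0,0.002],[0,0,0]],[[0,0,0.002],[0,0,0]],[[0,0,0.002],[0,0,0]]]';  python3 -m jog '[[[0,0,0.0005],[0,0,0]],[[0,0,0.001],[0,0,0]],[[0,0,0.001],[0,0,0]],[[0,0,0.001],[0,0,0]]]'
```

```text
t: 1.75
tool_pos: [0.5552, -0.2245, 0.1514]
tool_rot: [-3.135, -0.197, 0.002]
contact_force: [-0.4, -0.9, -0.1]
opening: -0.0001
grip_force: 0.0
t: 2.25
tool_pos: [0.5561, -0.2239, 0.1504]
tool_rot: [3.135, 0.199, 0.0]
contact_force: [0.1, -0.1, 0.7]
opening: -0.0001
grip_force: 0.0
t: 2.65
tool_pos: [0.556, -0.2239, 0.1493]
tool_rot: [-3.135, -0.199, 0.0]
contact_force: [-0.1, 0.4, -0.5]
opening: 0.0003
grip_force: 0.0
```

```bash
python3 -m jog '[[[0,0,0.0005],[0,0,0]],[[0,0,0.001],[0,0,0]],[[0,0,0.001],[0,0,0]],[[0,0,0.001],[0,0,0]]]';  python3 -m jog '[[[0,0,0.0005],[0,0,0]],[[0,0,0.001],[0,0,0]],[[0,0,0.001],[0,0,0]],[[0,0,0.001],[0,0,0]]]'; python3 -m jog '[[[0,0,0.0005],[0,0,0]],[[0,0,0.001],[0,0,0]],[[0,0,0.001],[0,0,0]],[[0,0,0.001],[0,0,0]]]'
```

```text
t: 3.05
tool_pos: [0.556, -0.2239, 0.1483]
tool_rot: [-3.135, -0.199, 0.0]
contact_force: [-0.8, -0.3, -0.2]
opening: 0.0
grip_force: 0.0
t: 3.45
tool_pos: [0.5561, -0.224, 0.1476]
tool_rot: [3.135, 0.199, 0.0]
contact_force: [-0.7, 0.5, 1.8]
opening: -0.0001
grip_force: 0.9
t: 3.85
tool_pos: [0.5561, -0.224, 0.1475]
tool_rot: [3.135, 0.199, 0.0]
contact_force: [-3.0, 1.1, 6.1]
opening: -0.0
grip_force: 3.2
```

Cap 0 holds rigid: 6 N with no travel. On to cap 1, lifting first.

```bash
python3 -m jog '[[[0,0,-0.016],[0,0,0]],[[0,-0.04,-0.016],[0,0,0]],[[0,-0.08,-0.016],[0,0,0]],[[0,-0.08,-0.009],[0,0,0]],[[0,-0.08,-0.0035],[0,0,0]]]' ; python3 -m jog '[[[0,0,0],[0,0,0]],[[0,0,0],[0,0,0]],[[0,0,0.001],[0,0,0]],[[0,0,0.001],[0,0,0]]]'; python3 go.py 1 0.1475; python3 -m jog '[[[0,0,0.0005],[0,0,0]],[[0,0,0.001],[0,0,0]],[[0,0,0.001],[0,0,0]],[[0,0,0.001],[0,0,0]]]';python3 -m jog '[[[0,0,0.0005],[0,0,0]],[[0,0,0.001],[0,0,0]],[[0,0,0.001],[0,0,0]],[[0,0,0.001],[0,0,0]]]'
```

```text
t: 4.35
tool_pos: [0.5461, -0.1442, 0.1501]
tool_rot: [3.134, 0.201, 0.001]
contact_force: [-0.0, 0.3, 0.2]
opening: -0.0002
grip_force: 0.0
t: 4.75
tool_pos: [0.546, -0.1453, 0.1489]
tool_rot: [3.135, 0.198, 0.0]
contact_force: [0.3, -0.3, 0.9]
opening: -0.0
grip_force: 0.0
4.75 [ 0.546  -0.1453  0.1489] F [ 0.29 -0.26  0.89] op -0.0
shift [-0.0001 -0.0017  0.0014] turn z -0.0026
t: 5.15
tool_pos: [0.5459, -0.1446, 0.1478]
tool_rot: [3.135, 0.199, -0.0]
contact_force: [-0.0, -0.3, 0.3]
opening: -0.0
grip_force: 0.0
t: 5.55
tool_pos: [0.546, -0.1446, 0.1476]
tool_rot: [3.135, 0.199, 0.0]
contact_force: [-3.0, -0.1, 5.6]
opening: -0.0
grip_force: 2.7
```

Cap 1 is rigid too: it stopped at 0.1476 with 5.6 N. On to cap 2.

```bash
python3 -m jog '[[[0,0,-0.016],[0,0,0]],[[0,-0.04,-0.016],[0,0,0]],[[0,-0.08,-0.016],[0,0,0]],[[0,-0.08,-0.009],[0,0,0]],[[0,-0.08,-0.003],[0,0,0]]]' ; python3 -m jog '[[[0,0,0],[0,0,0]],[[0,0,0],[0,0,0]],[[0,0,0.001],[0,0,0]],[[0,0,0.001],[0,0,0]]]'; python3 go.py 2 0.1475; python3 -m jog '[[[0,0,0.0005],[0,0,0]],[[0,0,0.001],[0,0,0]],[[0,0,0.001],[0,0,0]],[[0,0,0.001],[0,0,0]]]';python3 -m jog '[[[0,0,0.0005],[0,0,0]],[[0,0,0.001],[0,0,0]],[[0,0,0.001],[0,0,0]],[[0,0,0.001],[0,0,0]]]'
```

```text
t: 6.05
tool_pos: [0.5361, -0.0649, 0.1501]
tool_rot: [3.134, 0.202, 0.002]
contact_force: [-0.4, 1.0, -0.7]
opening: 0.0002
grip_force: 0.0
t: 6.45
tool_pos: [0.5359, -0.0659, 0.1489]
tool_rot: [3.135, 0.197, 0.0]
contact_force: [-0.6, 0.2, -0.8]
opening: -0.0004
grip_force: 0.0
6.45 [ 0.5359 -0.0659  0.1489] F [-0.57  0.2  -0.77] op -0.0004
shift [-0.0002 -0.0016  0.0014] turn z -0.0027
t: 6.85
tool_pos: [0.5358, -0.0652, 0.1478]
tool_rot: [3.135, 0.199, -0.0]
contact_force: [0.2, 0.2, -0.5]
opening: -0.0001
grip_force: 0.0
t: 7.25
tool_pos: [0.5359, -0.0652, 0.1476]
tool_rot: [3.135, 0.199, 0.0]
contact_force: [-3.9, -0.1, 5.8]
opening: -0.0002
grip_force: 2.7
```

Cap 2 is rigid as well. I feel cap 3 the same way.

```bash
python3 -m jog '[[[0,0,-0.016],[0,0,0]],[[0,-0.04,-0.016],[0,0,0]],[[0,-0.08,-0.016],[0,0,0]],[[0,-0.08,-0.009],[0,0,0]],[[0,-0.08,-0.003],[0,0,0]]]' ; python3 -m jog '[[[0,0,0],[0,0,0]],[[0,0,0],[0,0,0]],[[0,0,0.001],[0,0,0]],[[0,0,0.001],[0,0,0]]]'; python3 go.py 3 0.1475; python3 -m jog '[[[0,0,0.0005],[0,0,0]],[[0,0,0.001],[0,0,0]],[[0,0,0.001],[0,0,0]],[[0,0,0.001],[0,0,0]]]';python3 -m jog '[[[0,0,0.0005],[0,0,0]],[[0,0,0.001],[0,0,0]],[[0,0,0.001],[0,0,0]],[[0,0,0.001],[0,0,0]]]';python3 -m jog '[[[0,0,0.0005],[0,0,0]],[[0,0,0.001],[0,0,0]],[[0,0,0.001],[0,0,0]],[[0,0,0.001],[0,0,0]]]'
```

```text
t: 7.75
tool_pos: [0.5259, 0.0145, 0.1501]
tool_rot: [3.134, 0.202, 0.002]
contact_force: [-0.4, 1.0, -0.8]
opening: 0.0002
grip_force: 0.0
t: 8.15
tool_pos: [0.5258, 0.0135, 0.1489]
tool_rot: [3.135, 0.197, 0.0]
contact_force: [-0.1, 0.5, -0.4]
opening: 0.0004
grip_force: 0.0
8.15 [0.5258 0.0135 0.1489] F [-0.15  0.48 -0.39] op 0.0004
shift [-0.0004 -0.0016  0.0014] turn z -0.0028
t: 8.55
tool_pos: [0.5257, 0.0141, 0.1478]
tool_rot: [-3.135, -0.199, 0.0]
contact_force: [-0.3, -0.1, 0.5]
opening: 0.0001
grip_force: 0.0
t: 8.95
tool_pos: [0.5258, 0.0141, 0.1472]
tool_rot: [3.135, 0.199, 0.0]
contact_force: [-1.9, -0.6, 3.6]
opening: -0.0001
grip_force: 1.9
t: 9.35
tool_pos: [0.5257, 0.0141, 0.1459]
tool_rot: [-3.135, -0.199, -0.0]
contact_force: [-1.6, -0.1, 4.6]
opening: 0.0
grip_force: 2.0
```

Cap 3 gives, sinking 1.6 mm. I press it fully in.

```bash
python3 -m jog '[[[0,0,0.001],[0,0,0]],[[0,0,0.002],[0,0,0]],[[0,0,0.003],[0,0,0]],[[0,0,0.004],[0,0,0]],[[0,0,0.004],[0,0,0]]]'; python3 -m jog '[[[0,0,0.001],[0,0,0]],[[0,0,0.002],[0,0,0]],[[0,0,0.0025],[0,0,0]],[[0,0,0.0025],[0,0,0]],[[0,0,0.0025],[0,0,0]]]'; python3 - <<'E'
from station import optics
import cv2
a=[optics.get_image("side")["image"][130:330,220:460],optics.get_image("top")["image"][130:330,220:500]]
cv2.imwrite("pics/p1.png",cv2.resize(cv2.hconcat(a),None,fx=1.5,fy=1.5))
E
```

```text
t: 9.85
tool_pos: [0.5255, 0.0141, 0.141]
tool_rot: [-3.135, -0.199, 0.0]
contact_force: [0.2, -1.2, 0.2]
opening: -0.0001
grip_force: 0.1
t: 10.35
tool_pos: [0.5256, 0.0141, 0.1404]
tool_rot: [3.135, 0.199, -0.001]
contact_force: [-4.6, -0.9, 8.6]
opening: 0.0001
grip_force: 4.3
```

View pics/p1.png

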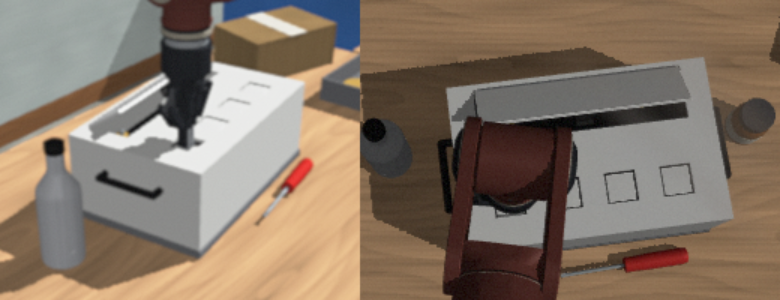

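The flap stands open: in the composite its raised edge runs along (475–690, 90–105), with the dark gap below it. The fingers are in cap 3 at (185,145). I let go straight up, then back off towards the robot.

```bash
python3 -m jog '[[[0,0,-0.01],[0,0,0]],[[0,0,-0.03],[0,0,0]],[[0,0,-0.06],[0,0,0]],[[-0.02,0,-0.1],[0,0,0]],[[-0.05,0,-0.13],[0,0,0]]]'; python3 -m jog '[[[-0.02,0,-0.02],[0,0,0]],[[-0.04,0,-0.02],[0,0,0]],[[-0.04,0,-0.02],[0,0,0]],[[-0.04,0,-0.02],[0,0,0]],[[-0.04,0,-0.02],[0,0,0]]]'; python3 - <<'E'
from station import optics
import cv2
a=[optics.get_image("side")["image"][130:330,220:460],optics.get_image("top")["image"][130:330,220:500]]
cv2.imwrite("pics/p2.png",cv2.resize(cv2.hconcat(a),None,fx=1.5,fy=1.5))
E
```

```text
t: 10.95
tool_pos: [0.4763, 0.0077, 0.2713]
tool_rot: [3.135, 0.2, 0.002]
contact_force: [-0.2, -1.3, 0.4]
opening: 0.0
grip_force: 0.0
t: 11.45
tool_pos: [0.4366, 0.0028, 0.2884]
tool_rot: [-3.135, -0.199, 0.002]
contact_force: [-0.6, 0.2, 0.2]
opening: -0.0001
grip_force: 0.0
```

View pics/p2.png

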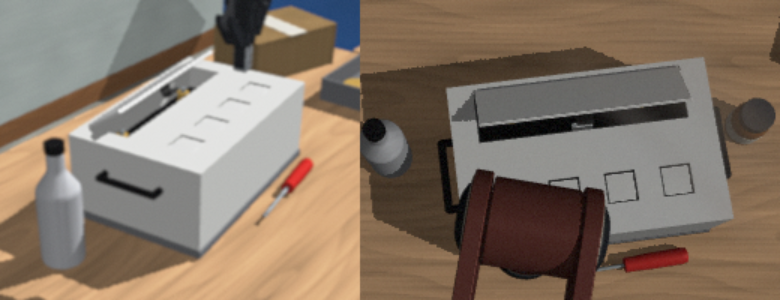

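The flap is open along its whole length, about (475–690, 70–140). The cap at (187,140) is back out, the arm is clear, and the flask, jar and screwdriver are where they were.

```bash
python3 -c "
from station import job; print(job.finish_job())"
```

```text
the job is handed in; nothing more can be done
None
```

The catch was under cap 3 (y = +120 mm): I pressed it fully in, the flap sprang open and stayed open, and I moved the arm clear and handed the job in at about 11.5 s, though no verdict came back.

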